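# Sort the sample bottles into the analysers' trays

### The job

Sort the five small sample bottles into their trays: the two milk-white ones with blue caps into the blue tray, the two dark ones with black caps into the black tray, and the pale one with the white cap and navy label into the white tray. Stand each bottle upright in a bay of its own (either bay will do). Leave the glass beaker and the stoppered glass flask standing where they are.

Things in the scene. Friction and masses are not known exactly. Their poses are not given: they have to be found in the camera images.
- blue_a_mid (a point): One of two alike milk-white plastic bottles with a light-blue cap. Round, 34 mm in diameter up to 48 mm, then a shoulder and a 25 mm cap, 72 mm tall in all, about 60 g. Starts upright on the bench, in a crowd with the other bottles, the beaker and a flat 55 mm petri dish 14 mm high, neighbours' centres 75 mm or more apart. This point is its centre: on its axis, 36 mm above its underside; z is up along the axis.
- blue_b_mid (a point): The other milk-white plastic bottle with a light-blue cap, same shape and size as all five bottles. Round, 34 mm in diameter up to 48 mm, then a shoulder and a 25 mm cap, 72 mm tall in all, about 60 g. Starts upright on the bench, in a crowd with the other bottles, the beaker and a flat 55 mm petri dish 14 mm high, neighbours' centres 75 mm or more apart. This point is its centre: on its axis, 36 mm above its underside; z is up along the axis.
- dark_a_mid (a point): One of two alike very dark brown glass bottles with a black cap. Round, 34 mm in diameter up to 48 mm, then a shoulder and a 25 mm cap, 72 mm tall in all, about 60 g. Starts upright on the bench, in a crowd with the other bottles, the beaker and a flat 55 mm petri dish 14 mm high, neighbours' centres 75 mm or more apart. This point is its centre: on its axis, 36 mm above its underside; z is up along the axis.
- dark_b_mid (a point): The other very dark brown glass bottle with a black cap. Round, 34 mm in diameter up to 48 mm, then a shoulder and a 25 mm cap, 72 mm tall in all, about 60 g. Starts upright on the bench, in a crowd with the other bottles, the beaker and a flat 55 mm petri dish 14 mm high, neighbours' centres 75 mm or more apart. This point is its centre: on its axis, 36 mm above its underside; z is up along the axis.
- white_a_mid (a point): Pale, whitish bottle with a white cap and a navy-blue label round it. Round, 34 mm in diameter up to 48 mm, then a shoulder and a 25 mm cap, 72 mm tall in all, about 60 g. Starts upright on the bench, in a crowd with the other bottles, the beaker and a flat 55 mm petri dish 14 mm high, neighbours' centres 75 mm or more apart. This point is its centre: on its axis, 36 mm above its underside; z is up along the axis.
- tray_blue: Light-blue open tray, fixed to the bench: 82 mm (its x) by 150 mm (its y), walls 18 mm high and 4 mm thick, floor 4 mm thick. A 4 mm divider as high as the walls parts it into two equal bays, each 74 mm (x) by 69 mm (y) inside, centred at y = +36.5 mm and -36.5 mm. Origin: centre of its underside, on the bench; z up. Takes the two blue-capped bottles, one in each bay.
- tray_dark: Black open tray, fixed to the bench: 82 mm (its x) by 150 mm (its y), walls 18 mm high and 4 mm thick, floor 4 mm thick. A 4 mm divider as high as the walls parts it into two equal bays, each 74 mm (x) by 69 mm (y) inside, centred at y = +36.5 mm and -36.5 mm. Origin: centre of its underside, on the bench; z up. Takes the two dark bottles, one in each bay.
- tray_white: White open tray, fixed to the bench: 82 mm (its x) by 150 mm (its y), walls 18 mm high and 4 mm thick, floor 4 mm thick. A 4 mm divider as high as the walls parts it into two equal bays, each 74 mm (x) by 69 mm (y) inside, centred at y = +36.5 mm and -36.5 mm. Origin: centre of its underside, on the bench; z up. Takes the white-capped bottle, in either bay.
- beaker: Empty glass beaker, loose, 48 mm wide at the rim and 62 mm tall, among the bottles; to be left alone. Origin: centre of its underside; z up.
- flask: Glass volumetric flask, loose, bulb 62 mm wide, thin neck with a white stopper, 135 mm tall, beyond the bottles; to be left alone. A stack of white plastic cups 62 mm wide and 104 mm tall stands in the same zone on the opposite side. Origin: centre of its underside; z up.
There are look-alikes about, which are no part of the job. Leave any orange look-alike of the part that bears blue_a_mid alone.

How it is judged (in metres and radians):
At the end, for the whole second after the job is handed in: Each bottle stands on the floor of its colour's tray, one to a bay (white-capped: either bay): centre 34 to 46 mm above the tray's underside, within 30 mm of its y axis and 12 to 65 mm from its x axis, upright within 0.15 rad, at rest (under 0.02 m/s) (((y of blue_a_mid in the frame of tray_blue between 0.012 and 0.065 m and x of blue_a_mid in the frame of tray_blue between -0.03 and 0.03 m and z of blue_a_mid in the frame of tray_blue between 0.034 and 0.046 m and y of blue_b_mid in the frame of tray_blue between -0.065 and -0.012 m and x of blue_b_mid in the frame of tray_blue between -0.03 and 0.03 m and z of blue_b_mid in the frame of tray_blue between 0.034 and 0.046 m) or (y of blue_a_mid in the frame of tray_blue between -0.065 and -0.012 m and x of blue_a_mid in the frame of tray_blue between -0.03 and 0.03 m and z of blue_a_mid in the frame of tray_blue between 0.034 and 0.046 m and y of blue_b_mid in the frame of tray_blue between 0.012 and 0.065 m and x of blue_b_mid in the frame of tray_blue between -0.03 and 0.03 m and z of blue_b_mid in the frame of tray_blue between 0.034 and 0.046 m)) and ((y of dark_a_mid in the frame of tray_dark between 0.012 and 0.065 m and x of dark_a_mid in the frame of tray_dark between -0.03 and 0.03 m and z of dark_a_mid in the frame of tray_dark between 0.034 and 0.046 m and y of dark_b_mid in the frame of tray_dark between -0.065 and -0.012 m and x of dark_b_mid in the frame of tray_dark between -0.03 and 0.03 m and z of dark_b_mid in the frame of tray_dark between 0.034 and 0.046 m) or (y of dark_a_mid in the frame of tray_dark between -0.065 and -0.012 m and x of dark_a_mid in the frame of tray_dark between -0.03 and 0.03 m and z of dark_a_mid in the frame of tray_dark between 0.034 and 0.046 m and y of dark_b_mid in the frame of tray_dark between 0.012 and 0.065 m and x of dark_b_mid in the frame of tray_dark between -0.03 and 0.03 m and z of dark_b_mid in the frame of tray_dark between 0.034 and 0.046 m)) and ((y of white_a_mid in the frame of tray_white between 0.012 and 0.065 m and x of white_a_mid in the frame of tray_white between -0.03 and 0.03 m and z of white_a_mid in the frame of tray_white between 0.034 and 0.046 m) or (y of white_a_mid in the frame of tray_white between -0.065 and -0.012 m and x of white_a_mid in the frame of tray_white between -0.03 and 0.03 m and z of white_a_mid in the frame of tray_white between 0.034 and 0.046 m)) and angle between each of blue_a_mid, blue_b_mid, dark_a_mid, dark_b_mid, white_a_mid's own z axis and vertical below 0.15 rad and linear speed of each of blue_a, blue_b, dark_a, dark_b, white_a below 0.02 m/s); the robot touches nothing.
It fails at once if the beaker is moved by more than 40 mm or tipped by more than 0.4 rad (distance of beaker from where it was at the start of the episode above 0.04 m or angle between beaker's own z axis and vertical above 0.4 rad).
It fails at once if the flask is moved by more than 40 mm or tipped by more than 0.4 rad (distance of flask from where it was at the start of the episode above 0.04 m or angle between flask's own z axis and vertical above 0.4 rad).
It also fails if it takes over 112 s, if anything falls off the work surface, if the arm or the gripper's body presses on something with over 40 N, if the wrist force passes 120 N, or if a joint passes its speed limit or range.

### The arm

A 6-joint arm with a two-finger parallel gripper is mounted at the origin on the work surface. World frame = base frame: x ahead of the robot, y to its left, z up, the work surface at z = 0. Lengths are in mm, angles in rad, forces in N, time in s.
With the tool pointing down it reaches from about 325 to 775 mm from the base axis. Payload 5.5 kg.
Tool frame: the origin (TCP) lies at the very end of the fingers, on their centre line; the grasp point (between the pads) lies bot.hold_point_z behind it (bot.hold_point_z is the distance from the TCP to the grasp point, in mm); z points along the fingers, y is the line along which they close (so a half turn about z gives the same grasp; the last joint's range is limited). The gripper opens to 88 mm and grips with 3 to 60 N. Pads are 20 mm wide; open, the fingers measure 115 mm over their backs; the gripper's body (75 mm by 178 mm) begins 61 mm behind the grasp point.
Start: joints at [1.048, 0.091, 1.231, -0, 1.82, -0.057], TCP at [269.489, 536.09, 222.631] pointing down, gripper open.
Joint ranges: [-2.87, 2.87], [-0.86, 2.18], [0.17, 2.46], [-1.51, 4.65], [0.06, 2.69], [-2.65, 2.65]. Speed limits (rad/s): [2.57, 2.57, 3.01, 3.14, 3.14, 3.14].

### API

Orientations are given as [roll, pitch, yaw] about the fixed x, y, z axes, in that order (R = Rz(yaw) Ry(pitch) Rx(roll)).
In Python, from rig import bot gives the robot as it stands. The module is installed in compiled form; this text tells all that it offers.
- The arm moves only by the tool servo_tool, never from a script. Its argument "targets" is a list of rows, each a list of 2 entries, a list of its own where there are three numbers: the shift along the tool's x, y, z in m, then the turn about the tool's z in degrees. In form: [[[dx, dy, dz], roll], ...]. A call has 1 to 8 rows; each row shifts and turns the commanded pose from where the row before left it, along the tool's axes as they then stand; what a row does not reach is not made up. A row lasts 1/8 s, in which the tool goes at most 62.5 mm and 10.7 degrees, less where a joint would pass 70% of its speed; a pose out of reach is approached as far as the arm can. A call is refused whole if a number of a shift passes 0.0625 or a number of a turn 10.7, either way. A call with a gripper value outside its range is refused whole. "hand" is the closure, from -1 (fully open) to 1 (shut), so that 0 is half open, set as the call begins (left out, the last holds). The fingers move at their own pace and stop on an object; "squeeze" is the grip in N (left out, the last holds). Time passes only in rows, so rows that do not move let the fingers close. It gives the time, the measured TCP pose, the force, the opening and the grip force at its end, in the units of the state.
- bot.get_obs(): the state, without advancing time (a new reading comes with each control period).
- bot.get_image(name): name is "side" or "top" or "wrist"; returns the picture (384x512x3 uint8, red, green, blue); there is no depth.
- bot.camera_params(name): a dict with "camera_matrix" (3x3 intrinsics, pixels), "rvec" (rotation vector, rad) and "tvec" (3), from world to camera coordinates, as OpenCV has them; the wrist camera has in their place "mount" (4x4, takes a point from camera to tool coordinates, whose origin is the TCP and whose axes are the flange's). Camera axes: x right, y down, z forward; pixel columns grow to the right and rows downward; lengths in mm; the calibration is good to about 2 mm. The wrist camera is an equidistant fisheye: a pixel r from the principal point sees the ray r / f radians off the axis. A picture is of the moment at which its call begins: read the wrist's pose just before it. camera_params takes no time and is no camera call.
- bot.hand_in(): hands the job in; it is judged then, once.
The state is a dict: "t": time; "joint_positions": joint angles; "joint_velocities": joint speeds; "tau": joint torques, N m; "position": TCP position; "tcp_rot": TCP orientation; "ft_force": force on the tool from outside, world axes, zero at the start; "wrist_torque": the same for the moment, N m; "opening": finger opening in mm; "grip_force": force on a finger pad.
Only numpy, scipy, OpenCV 4.12 (cv2) and the standard library are available. Lean on these libraries where they do the work, as an engineer would, in place of code of your own. Each camera call takes 0.05 s, during which the arm holds its last target. There are 200 camera calls.

## Working session

There is one attempt and no reset: what is moved stays moved. The work goes in short steps, Python scripts to look and compute and a tool call to move; the robot and the scene stay as the last step left them, time stands still between calls to the robot, and variables do not carry over. Pictures are saved under pics/ and viewed, at most 14 in all, crops included, and the job is handed in when it is done.

Besides the shell and the picture viewer there is one more tool, called after "Call:" as name(argument=value, ...), one argument or row to a line, values as JSON. servo_tool: Moves the arm, as the interface text tells. Its arguments: {"type":"object","properties":{"targets":{"type":"array"},"hand":{"type":"number"},"squeeze":{"type":"number"}},"required":["targets"]}

```bash
mkdir -p pics; python3 - <<'E'
from rig import bot
import cv2, numpy as np
for n in ("top","side"):
    im=bot.get_image(n); cv2.imwrite(f"pics/{n}0.png",im[:,:,::-1]); p=bot.camera_params(n)
    R=cv2.Rodrigues(np.array(p["rvec"],float))[0]
    print(n,p["camera_matrix"],(-R.T@np.array(p["tvec"]).ravel()).round())
p=bot.camera_params("wrist");print(p)
print(bot.hold_point_z,bot.get_obs())
E
```

```text
top [[396.19917011   0.         259.68515145]
 [  0.         396.19917011 193.80176248]
 [  0.           0.           1.        ]] [470.   6. 897.]
side [[416.77193326   0.         252.23368603]
 [  0.         416.77193326 199.0961425 ]
 [  0.           0.           1.        ]] [ 207. -661.  682.]
{'camera_matrix': array([[297.31863964,   0.        , 259.38443034],
       [  0.        , 297.31863964, 189.28755805],
       [  0.        ,   0.        ,   1.        ]]), 'mount': array([[ 4.18694453e-04, -9.63324065e-01, -2.68340402e-01,
         7.47262094e+01],
       [ 9.99999449e-01,  1.45076804e-04,  1.03949403e-03,
        -8.76562291e-01],
       [-9.62439649e-04, -2.68340689e-01,  9.63323595e-01,
        -1.63354216e+02],
       [ 0.00000000e+00,  0.00000000e+00,  0.00000000e+00,
         1.00000000e+00]])}
18.700000000000003 {'t': 0.1, 'joint_positions': array([ 1.04832863e+00,  9.17474462e-02,  1.23175753e+00, -1.18766544e-05,
        1.81982528e+00, -5.67117495e-02]), 'joint_velocities': array([-0.00199737, -0.00258653, -0.00316262,  0.00088517, -0.00129679,
       -0.00077723]), 'tau': array([ 2.93254416e-03, -4.47861564e+01, -4.07569814e+01,  6.99127419e-02,
        2.84897187e-02, -5.43452370e-05]), 'position': array([269.33223841, 535.84352166, 221.64607717]), 'tcp_rot': array([-3.13985719e+00, -8.69926810e-05,  2.67583371e+00]), 'ft_force': array([-0.47743549, -0.24735008,  0.44353762]), 'wrist_torque': array([ 0.03798455, -0.00340423,  0.0117037 ]), 'grip_force': 0.0, 'opening': 87.57951081675711}
```

View pics/top0.png

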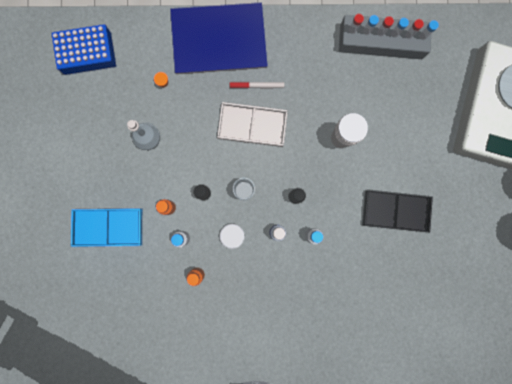

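View pics/side0.png

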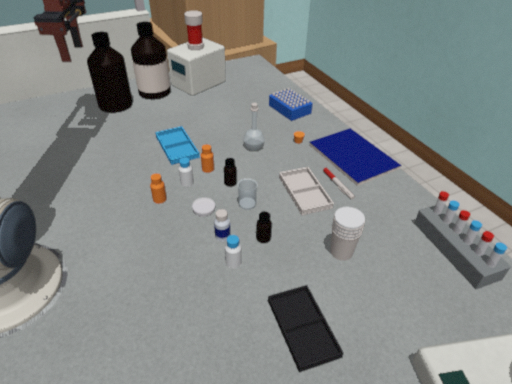

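The top view shows blue caps at (179,240) and (316,237), black caps at (202,192) and (298,196), and the white cap at (279,233). The trays are blue (107,227), white (252,125) and black (398,211). The beaker is at (243,189), the flask at (145,135), the cups at (352,130), and orange look-alikes at (165,207) and (195,277). The side view confirms the navy label on the white-capped bottle.

```bash
cat > h.py <<'E'
import numpy as np, cv2
from rig import bot
def cast(cam,uv,z):
    p=bot.camera_params(cam);R=cv2.Rodrigues(np.array(p["rvec"],float))[0];t=np.array(p["tvec"],float).ravel()
    d=R.T@np.linalg.inv(p["camera_matrix"])@np.array([uv[0],uv[1],1.]);c=-R.T@t
    return (c+d*(z-c[2])/d[2])[:2]
def delta(xy,z,yaw=None):
    """tool-axes shift (mm) and roll (deg) to world target; tool points down"""
    o=bot.get_obs();from_=o["position"];y=o["tcp_rot"][2]
    Rz=cv2.Rodrigues(np.array([0,0,y]))[0]@np.diag([1,-1,-1])
    s=Rz.T@(np.array([*xy,z])-from_)
    r=None if yaw is None else -np.degrees((yaw-y+np.pi/2)%np.pi-np.pi/2)
    return s.round(1),r
E
python3 - <<'E'
from h import *
im=cv2.imread("pics/top0.png");hsv=cv2.cvtColor(im,cv2.COLOR_BGR2HSV)
H,S,V=cv2.split(hsv)
def blob(m,seed,w=16):
    x,y=seed;mm=np.zeros_like(H);mm[y-w:y+w,x-w:x+w]=m[y-w:y+w,x-w:x+w]*255
    n,l,st,c=cv2.connectedComponentsWithStats(mm);i=1+st[1:,4].argmax()
    (cx,cy),r=cv2.minEnclosingCircle(cv2.findContours((l==i).astype(np.uint8),0,2)[0][0])
    rr=cv2.minAreaRect(cv2.findContours((l==i).astype(np.uint8),0,2)[0][0])
    return c[i],r,st[i],rr
B=(H>95)&(H<115)&(S>150); D=(V<45); W=(V>190)&(S<60); W2=(V>150)&(S<60);O=(H<20)&(S>150)
for n,m,s,w,z in [("blueL",B,(179,240),14,72),("blueR",B,(316,237),14,72),("darkL",D,(202,192),14,72),("darkR",D,(298,196),14,72),("white",W,(279,233),12,72),("petri",W,(232,237),16,14),("orange",O,(165,207),14,72),("orange2",O,(195,277),14,72),("cups",W,(352,130),22,104),("stop",W,(131,126),10,135),
 ("trB",B,(107,227),45,9),("trD",D,(398,211),45,9),("trW",W2,(252,125),45,9)]:
    c,r,st,rr=blob(m,s,w);print(n,c.round(1),round(r,1),st,cast("top",c,z).round(), "rect",np.round(rr[0],1),np.round(rr[1],1),round(rr[2],1),cast("top",rr[0],9).round())
print("beaker",cast("top",(243,189),62),cast("top",(244,190),30))
E
```

```text
blueL [176.8 239.3] 5.6 [171 234  12  11  99] [434. 150.] rect [176.5 239. ] [10. 11.] 90.0 [432. 162.]
blueR [316.6 236.5] 5.3 [312 232  11  10  88] [ 431. -139.] rect [317.  236.5] [ 9. 10.] 90.0 [ 428. -151.]Traceback (most recent call last):
  File "<stdin>", line 13, in <module>
  File "<stdin>", line 6, in blob
ValueError: attempt to get argmax of an empty sequence
```

```bash
python3 - <<'E'
from h import *
im=cv2.imread("pics/top0.png");hsv=cv2.cvtColor(im,cv2.COLOR_BGR2HSV)
H,S,V=cv2.split(hsv)
for p in [(202,192),(298,196),(279,233),(232,237),(380,208),(236,120),(352,128),(131,126)]: print(p,hsv[p[1],p[0]],end=' ')
print()
def blob(m,seed,w=16):
    x,y=seed;mm=np.zeros_like(H);mm[y-w:y+w,x-w:x+w]=m[y-w:y+w,x-w:x+w]*255
    n,l,st,c=cv2.connectedComponentsWithStats(mm)
    if n<2: return None
    i=1+st[1:,4].argmax(); rr=cv2.minAreaRect(cv2.findContours((l==i).astype(np.uint8),0,2)[0][0])
    return c[i],st[i],rr
B=(H>95)&(H<115)&(S>150); D=(V<50); D2=V<70; W=(V>190)&(S<60); W2=(V>150)&(S<60);O=(H<20)&(S>150)
for n,m,s,w,z in [("blueL",B,(179,240),14,72),("blueR",B,(316,237),14,72),("darkL",D,(202,192),14,72),("darkR",D,(298,196),14,72),("white",W,(279,233),12,72),("petri",W,(232,237),16,14),("orange",O,(165,207),14,72),("orange2",O,(195,277),14,72),("cups",W,(352,130),22,104),("stop",W,(131,126),10,135),
 ("trB",B,(107,227),45,9),("trD",D2,(398,211),45,9),("trW",W2,(252,125),45,9)]:
    b=blob(m,s,w)
    if b is None: print(n,"none");continue
    c,st,rr=b;print(n,c.round(1),st,cast("top",c,z).round())
    if n[:2]=="tr":
        q=cv2.boxPoints(rr);k=np.array([cast("top",a,18) for a in q]);print(np.round(k).tolist(),k.mean(0).round(),np.round(rr[1],1))
print("beaker",cast("top",(243,189),62),cast("top",(244,190),30))
E
```

```text
(202, 192) [90 13 61] (298, 196) [100  12  66] (279, 233) [  4   8 227] (232, 237) [114   6 223] (380, 208) [113  13  76] (236, 120) [  9  12 221] (352, 128) [120   4 233] (131, 126) [  6  12 220] 
blueL [176.8 239.3] [171 234  12  11  99] [434. 150.]
blueR [316.6 236.5] [312 232  11  10  88] [ 431. -139.]
darkL none
darkR none
white [279.3 233.2] [274 228  12  12 106] [440. -62.]
petri [231.8 236. ] [220 225  24  23 441] [435.  39.]
orange [164.2 206.5] [156 200  17  14 184] [502. 175.]
orange2 [194.6 277.5] [187 270  16  16 179] [355. 115.]
cups [353.2 127.1] [339 113  29  29 657] [ 653. -217.]
stop [131.2 123.3] [128 120   9   8  48] [662. 223.]
trB [105.9 227.1] [  71  209   71   37 2565] [462. 316.]
[[504.0, 388.0], [500.0, 237.0], [421.0, 237.0], [426.0, 388.0]] [463. 312.] [36. 70.]
trD [406.3 211.3] [ 362  191   70   41 1021] [ 480. -357.]
[[453.0, -251.0], [529.0, -262.0], [510.0, -415.0], [433.0, -402.0]] [ 481. -333.] [67.6 34.5]
trW [252.2 126.5] [ 207   80   90   90 7396] [681. -12.]
[[787.0, 87.0], [784.0, -115.0], [581.0, -108.0], [585.0, 91.0]] [684. -11.] [89. 89.]
beaker [535.1605473   11.44726786] [535.39539283   9.52978831]
```

```bash
python3 - <<'E'
from h import *
im=cv2.imread("pics/top0.png");V=cv2.cvtColor(im,cv2.COLOR_BGR2HSV)[:,:,2];S=cv2.cvtColor(im,cv2.COLOR_BGR2HSV)[:,:,1]
for n,m,(x,y),w,z in [("darkL",V<75,(202,192),13,72),("darkR",V<75,(298,196),13,72),("trD",V<85,(398,211),45,18),("trW",(V>190)&(S<60),(252,125),42,18)]:
    mm=np.zeros_like(V);mm[y-w:y+w,x-w:x+w]=m[y-w:y+w,x-w:x+w]*255
    k=max(cv2.findContours(mm,0,2)[0],key=cv2.contourArea);(cx,cy),r=cv2.minEnclosingCircle(k);q=cv2.boxPoints(cv2.minAreaRect(k))
    print(n,(cx,cy),r,cv2.boundingRect(k),cast("top",(cx,cy),z).round())
    if n[:2]=="tr": k=np.array([cast("top",a,z) for a in q]);print(k.round().tolist(),k.mean(0).round())
E
python3 - <<'E'
import cv2
im=cv2.imread("pics/top0.png")[165:265,150:340]
cv2.imwrite("pics/c.png",cv2.resize(im,None,fx=4,fy=4,interpolation=3))
E
```

```text
darkL (201.5, 192.0) 8.20071029663086 (194, 185, 16, 15) [530.  98.]
darkR (296.1875, 195.5) 8.202853202819824 (288, 189, 17, 14) [ 518. -100.]
trD (397.0, 211.0) 37.73602294921875 (362, 191, 70, 41) [ 481. -332.]
[[452.0, -249.0], [531.0, -261.0], [511.0, -415.0], [432.0, -402.0]] [ 481. -332.]
trW (252.0, 124.5) 35.78068161010742 (219, 105, 64, 40) [684. -12.]
[[657.0, 66.0], [729.0, 55.0], [708.0, -89.0], [636.0, -78.0]] [683. -12.]
```

View pics/c.png

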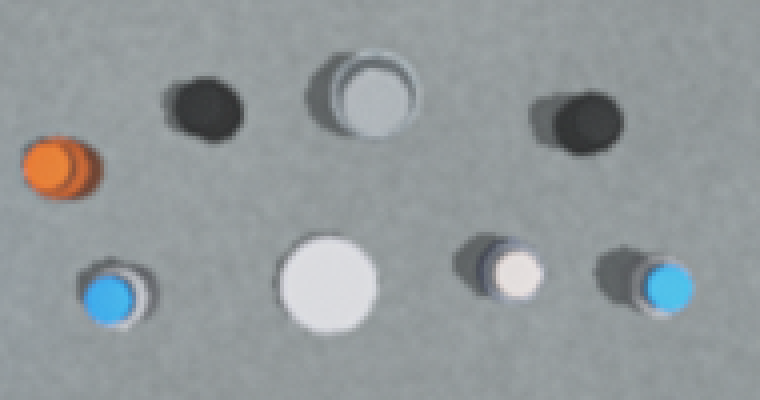

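The crop sharpens the cap centres: dark at (200.7,191.5) and (298.7,194.5). I'll close the fingers along world x, at yaw π/2.

Call:
servo_tool(
  targets=[
    [[0,0,0],10.55],
    [[0,0,0],10.55],
    [[0,0,0],10.55],
    [[0,0,0],10.55],
    [[0,0,0],10.55],
    [[0,0,0],10.55],
  ],
  hand=-0.3,
  squeeze=15,
)

```text
t: 0.85
position: [269.4, 535.9, 221.9]
tcp_rot: [-3.141, 0.001, 1.565]
ft_force: [0.5, 0.2, 0.7]
opening: 57.2
grip_force: 0.0
```

Call:
servo_tool(
  targets=[
    [[-0.06,0.025,0],0],
    [[-0.06,0.025,0],0],
    [[-0.06,0.025,0],0],
    [[-0.06,0.025,0],0],
    [[-0.06,0.025,0],0],
    [[-0.06,0.025,0.03],0],
    [[-0.026,0.015,0.05],0],
    [[0,0,0],0],
  ],
)

```text
t: 1.85
position: [424.8, 167.0, 141.8]
tcp_rot: [-3.133, 0.003, 1.567]
ft_force: [0.2, 0.1, 0.4]
opening: 57.0
grip_force: 0.0
```

```bash
python3 - <<'E'
from h import *
o=bot.get_obs();print(o["t"],o["position"],o["tcp_rot"],o["opening"])
T=bot.camera_params("wrist");im=bot.get_image("wrist");cv2.imwrite("pics/w0.png",im[:,:,::-1])
E
```

```text
1.85 [424.82442218 167.00286627 141.79452348] [-3.13334443e+00  2.73143140e-03  1.56720964e+00] 57.013691808467385
```

View pics/w0.png

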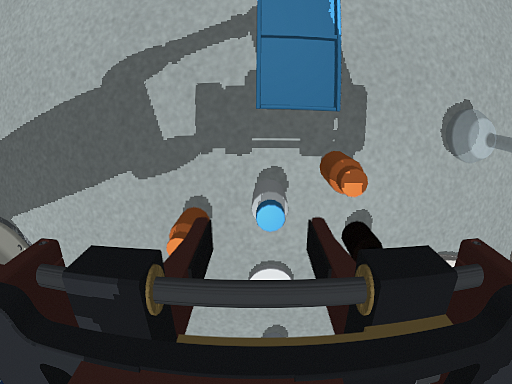

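The wrist view shows the blue cap at (270,216), the blue tray at (298,50), and orange look-alikes on both sides, well clear.

```bash
cat >> h.py <<'E'
from scipy.spatial.transform import Rotation as Ro
def wcast(uv,z,o):
    p=bot.camera_params("wrist");K=p["camera_matrix"];M=p["mount"]
    a=np.array([(uv[0]-K[0,2])/K[0,0],(uv[1]-K[1,2])/K[1,1]]);r=np.hypot(*a)
    d=np.array([*(a*np.sin(r)/max(r,1e-9)),np.cos(r)])
    R=Ro.from_euler("xyz",o["tcp_rot"]).as_matrix();c=R@M[:3,3]+o["position"];d=R@M[:3,:3]@d
    return (c+d*(z-c[2])/d[2])[:2]
E
python3 - <<'E'
from h import *
o=bot.get_obs();print(o["position"])
im=cv2.imread("pics/w0.png");h=cv2.cvtColor(im,cv2.COLOR_BGR2HSV)
m=((h[:,:,0]>95)&(h[:,:,0]<115)&(h[:,:,1]>130)).astype(np.uint8)
n,l,s,c=cv2.connectedComponentsWithStats(m)
for i in range(1,n):
    if s[i,4]>150: print(s[i],c[i],wcast(c[i],72,o),delta(wcast(c[i],72,o),22,np.pi/2))
k=[wcast(u,18,o) for u in [(257,107),(340,109),(341,36),(258,36)]];print(np.round(k))
E
```

```text
[425.59929233 168.60897697 144.86888063]
[ 256    0   85  111 9236] [298.42020355  54.52620182] [454.58135062 285.84852655] (array([117.3,  28.8, 122.9]), np.float64(-0.10826995927846514))
[256 200  29  32 727] [269.95873453 215.28060523] [432.73159451 153.281873  ] (array([-15.3,   7.2, 122.9]), np.float64(-0.10826995927846514))
[[421. 243.]
 [503. 243.]
 [504. 318.]
 [422. 314.]]
```

Call:
servo_tool(
  targets=[
    [[-0.016,0.007,0],0],
    [[0,0,0.04],0],
    [[0,0,0.04],0],
    [[0,0,0.03],0],
    [[0,0,0.013],0],
    [[0,0,0],0],
    [[0,0,0],0],
  ],
)

```text
t: 2.78
position: [434.7, 154.0, 25.6]
tcp_rot: [3.139, -0.001, 1.572]
ft_force: [-0.1, 0.1, 0.1]
opening: 57.1
grip_force: 0.0
```

Call:
servo_tool(
  targets=[
    [[0,0,0],0],
    [[0,0,0],0],
    [[0,0,0],0],
    [[0,0,0],0],
    [[0,0,0],0],
  ],
  hand=1,
)

```text
t: 3.4
position: [433.8, 153.3, 23.9]
tcp_rot: [3.141, -0.0, 1.571]
ft_force: [0.2, -0.6, 4.4]
opening: 33.6
grip_force: 15.0
```

Call:
servo_tool(
  targets=[
    [[0,0,-0.03],0],
    [[0,0,-0.05],0],
    [[0.02,0,-0.02],0],
    [[0.05,0.01,0],0],
    [[0.05,0.01,0],0],
    [[0.05,0.01,0],0],
    [[0.029,0,0],0],
    [[0,0,0],0],
  ],
)

```text
t: 4.4
position: [462.8, 353.7, 122.1]
tcp_rot: [-3.14, 0.001, 1.574]
ft_force: [-0.1, 0.5, -0.9]
opening: 33.8
grip_force: 15.0
```

Call:
servo_tool(
  targets=[
    [[0,0,0.04],0],
    [[0,0,0.03],0],
    [[0,0,0.016],0],
    [[0,0,0.008],0],
    [[0,0,0],0],
    [[0,0,0],0],
    [[0,0,0],0],
  ],
)

```text
t: 5.28
position: [464.1, 352.7, 30.7]
tcp_rot: [3.14, -0.001, 1.571]
ft_force: [0.0, 0.2, 0.5]
opening: 33.4
grip_force: 15.0
```

Call:
servo_tool(
  targets=[
    [[0,0,0.0015],0],
    [[0,0,0],0],
    [[0,0,0],0],
  ],
)

```text
t: 5.65
position: [463.5, 352.3, 27.9]
tcp_rot: [-3.142, 0.0, 1.571]
ft_force: [-0.5, -0.5, -0.8]
opening: 33.6
grip_force: 15.0
```

Call:
servo_tool(
  targets=[
    [[0,0,0],0],
    [[0,0,0],0],
    [[0,0,0],0],
    [[0,0,0],0],
    [[0,0,-0.02],0],
    [[0,0,-0.04],0],
    [[0,0,-0.04],0],
    [[0,0,0],0],
  ],
  hand=-0.3,
)

```text
t: 6.65
position: [465.5, 353.6, 134.3]
tcp_rot: [3.134, -0.005, 1.571]
ft_force: [0.3, -0.7, 0.6]
opening: 57.4
grip_force: 0.0
```

Call:
servo_tool(
  targets=[
    [[-0.06,0.01,0],0],
    [[-0.06,0.01,0],0],
    [[-0.06,0.01,0],0],
    [[-0.05,0.015,0],0],
    [[0,0,0],0],
    [[0,0,0],0],
    [[0,0,0],0],
  ],
)

```text
t: 7.52
position: [508.2, 123.6, 127.8]
tcp_rot: [-3.141, -0.0, 1.573]
ft_force: [0.3, -0.6, -0.1]
opening: 56.7
grip_force: 0.0
```

```bash
python3 - <<'E'
from h import *
o=bot.get_obs();print(o["t"],o["position"],o["tcp_rot"],o["opening"])
im=bot.get_image("wrist");cv2.imwrite("pics/w1.png",im[:,:,::-1])
E
```

```text
7.525 [508.20488258 123.57133691 127.75957844] [-3.14110481e+00 -3.11063958e-04  1.57278096e+00] 56.689117263606185
```

View pics/w1.png

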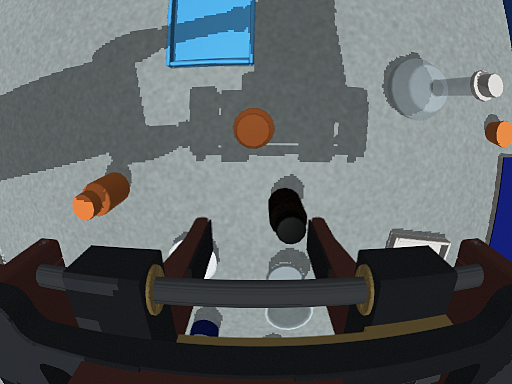

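The dark bottle's cap is at (291,230). The beaker is behind it and the orange bottle at (253,128) is clear.

```bash
python3 - <<'E'
from h import *
o=bot.get_obs();p=wcast((291,230),72,o);print(o["position"],p,delta(p,23,np.pi/2))
E
```

```text
[508.22813118 123.62809427 127.80599277] [532.15792554 102.0912093 ] (array([-21.6,  23.9, 104.8]), np.float64(0.13195438217908473))
```

Call:
servo_tool(
  targets=[
    [[-0.023,0.024,0],0],
    [[0,0,0.03],0],
    [[0,0,0.04],0],
    [[0,0,0.024],0],
    [[0,0,0.01],0],
    [[0,0,0],0],
    [[0,0,0],0],
  ],
)

```text
t: 8.45
position: [533.4, 99.7, 25.5]
tcp_rot: [3.139, -0.0, 1.571]
ft_force: [-0.0, 0.0, -0.1]
opening: 57.2
grip_force: 0.0
```

Call:
servo_tool(
  targets=[
    [[0,0,0],0],
    [[0,0,0],0],
    [[0,0,0],0],
    [[0,0,0],0],
    [[0,0,0],0],
  ],
  hand=1,
)

```text
t: 9.07
position: [532.9, 99.3, 24.4]
tcp_rot: [3.141, -0.0, 1.571]
ft_force: [-0.2, -0.3, 2.9]
opening: 33.5
grip_force: 15.0
```

Call:
servo_tool(
  targets=[
    [[0,0,-0.03],0],
    [[0,0,-0.05],0],
    [[0,0,-0.02],0],
    [[0,0,0],0],
    [[0,0,0],0],
  ],
)

```text
t: 9.7
position: [531.7, 99.2, 121.5]
tcp_rot: [-3.138, 0.0, 1.571]
ft_force: [0.0, 0.8, -1.3]
opening: 33.6
grip_force: 15.0
```

Call:
servo_tool(
  targets=[
    [[-0.05,-0.007,0],0],
    [[-0.06,-0.007,0],0],
    [[-0.06,-0.007,0],0],
    [[-0.06,-0.007,0],0],
    [[-0.06,-0.007,0],0],
    [[-0.06,-0.007,0],0],
    [[-0.06,-0.007,0],0],
    [[-0.057,-0.007,0],0],
  ],
)

```text
t: 10.7
position: [475.4, -369.1, 121.1]
tcp_rot: [-3.139, -0.003, 1.571]
ft_force: [1.1, 0.1, -0.9]
opening: 33.3
grip_force: 15.0
```

Call:
servo_tool(
  targets=[
    [[0,0,0],0],
    [[0,0,0],0],
    [[0,0,0],0],
  ],
)

```text
t: 11.08
position: [477.0, -366.2, 123.2]
tcp_rot: [-3.141, -0.001, 1.573]
ft_force: [0.8, 0.3, -0.3]
opening: 33.4
grip_force: 15.0
```

```bash
python3 - <<'E'
from h import *
o=bot.get_obs();print(o["t"],o["position"],o["tcp_rot"],o["opening"])
im=bot.get_image("wrist");cv2.imwrite("pics/w2.png",im[:,:,::-1]);print(delta((476,-368),28,np.pi/2))
E
```

```text
11.075 [ 476.95173661 -366.16316986  123.22230264] [-3.14084857e+00 -1.08916218e-03  1.57269658e+00] 33.42611470407335
(array([-1.7, -1.1, 95.7]), np.float64(0.11881829933734475))
```

View pics/w2.png

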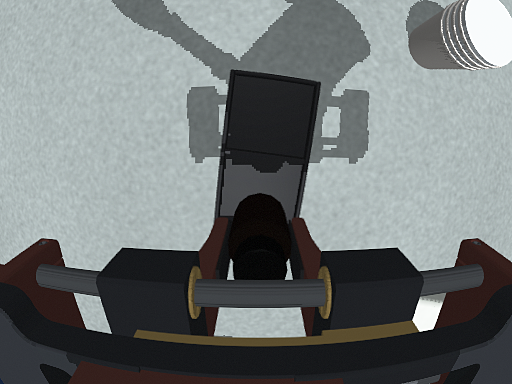

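The dark tray sits under the held bottle, which is over the outer bay; the scale lies off to the right and the cups are far away.

Call:
servo_tool(
  targets=[
    [[0,0,0.03],0],
    [[0,0,0.04],0],
    [[0,0,0.018],0],
    [[0,0,0.007],0],
    [[0,0,0],0],
    [[0,0,0],0],
    [[0,0,0],0],
  ],
)

```text
t: 12.0
position: [477.2, -368.1, 30.0]
tcp_rot: [3.14, 0.001, 1.571]
ft_force: [-0.4, 0.2, -0.1]
opening: 33.5
grip_force: 15.0
```

Call:
servo_tool(
  targets=[
    [[0,0,0],0],
    [[0,0,0],0],
    [[0,0,0],0],
    [[0,0,0],0],
    [[0,0,-0.02],0],
    [[0,0,-0.04],0],
    [[0,0,-0.04],0],
    [[0,0,0],0],
  ],
  hand=-0.3,
)

```text
t: 13.0
position: [478.5, -369.2, 135.4]
tcp_rot: [3.134, 0.006, 1.571]
ft_force: [-0.2, 0.5, 0.1]
opening: 57.1
grip_force: 0.0
```

Call:
servo_tool(
  targets=[
    [[0.06,0.008,0],0],
    [[0.06,0.008,0],0],
    [[0.06,0.008,0],0],
    [[0.06,0.012,0],0],
    [[0,0,0],0],
    [[0,0,0],0],
    [[0,0,0],0],
  ],
)

```text
t: 13.88
position: [512.3, -129.0, 128.7]
tcp_rot: [-3.141, 0.0, 1.569]
ft_force: [0.0, 0.8, -0.6]
opening: 57.4
grip_force: 0.0
```

```bash
python3 - <<'E'
from h import *
o=bot.get_obs();print(o["t"],o["position"],o["tcp_rot"],o["opening"])
im=bot.get_image("wrist");cv2.imwrite("pics/w3.png",im[:,:,::-1]);print(delta((520,-105),23,np.pi/2))
E
```

```text
13.875 [ 512.31364993 -129.03298697  128.70294319] [-3.14104851e+00  2.18493813e-04  1.56914174e+00] 57.35821981666644
(array([ 24.1,   7.6, 105.7]), np.float64(-0.11190561755174487))
```

View pics/w3.png

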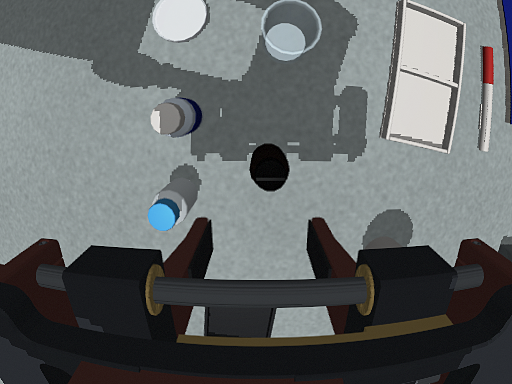

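The dark cap is at about (269,167), the white cap at (161,118), and the blue cap at (163,215). The white tray has corners at (403,2), (466,22), (452,150) and (386,135).

```bash
python3 - <<'E'
from h import *
o=bot.get_obs()
for p,z in [((269,167),72),((161,118),72),((163,215),72)]: p=wcast(p,z,o);print(p,delta(p,23)[0])
k=np.array([wcast(u,18,o) for u in [(403,2),(466,22),(452,152),(386,135)]]);print(k.round(),k.mean(0))
E
```

```text
[518.10648108 -99.61652944] [ 29.5   5.7 105.7]
[436.11076767 -60.67741545] [ 68.3 -76.4 105.7]
[ 431.88155783 -138.76904207] [ -9.8 -80.4 105.7]
[[655.  62.]
 [737.  58.]
 [719. -91.]
 [635. -77.]] [686.51906558 -11.91727796]
```

Call:
servo_tool(
  targets=[
    [[0.027,0.006,0],0],
    [[0,0,0.03],0],
    [[0,0,0.04],0],
    [[0,0,0.025],0],
    [[0,0,0.01],0],
    [[0,0,0],0],
    [[0,0,0],0],
  ],
)

```text
t: 14.8
position: [519.5, -101.3, 25.5]
tcp_rot: [3.139, 0.001, 1.57]
ft_force: [0.5, 0.4, -0.0]
opening: 57.1
grip_force: 0.0
```

Call:
servo_tool(
  targets=[
    [[0,0,0],0],
    [[0,0,0],0],
    [[0,0,0],0],
    [[0,0,0],0],
    [[0,0,0],0],
  ],
  hand=1,
)

```text
t: 15.42
position: [519.0, -100.7, 24.4]
tcp_rot: [3.141, 0.0, 1.571]
ft_force: [-0.9, 0.2, 3.4]
opening: 33.7
grip_force: 15.0
```

Call:
servo_tool(
  targets=[
    [[0,0,-0.03],0],
    [[0,0,-0.05],0],
    [[0,0,-0.02],0],
    [[-0.05,-0.008,0],0],
    [[-0.06,-0.008,0],0],
    [[-0.06,-0.008,0],0],
    [[-0.023,-0.008,0],0],
    [[0,0,0],0],
  ],
)

```text
t: 16.42
position: [485.6, -295.0, 122.2]
tcp_rot: [-3.139, -0.001, 1.568]
ft_force: [0.1, 0.5, -1.0]
opening: 33.7
grip_force: 15.0
```

Call:
servo_tool(
  targets=[
    [[0,0,0],0],
    [[0,0,0],0],
  ],
)

```text
t: 16.68
position: [487.1, -292.5, 123.7]
tcp_rot: [-3.141, -0.0, 1.573]
ft_force: [-0.2, 0.8, -0.0]
opening: 33.5
grip_force: 15.0
```

Call:
servo_tool(
  targets=[
    [[-0.002,0,0.03],0],
    [[0,0,0.04],0],
    [[0,0,0.018],0],
    [[0,0,0.007],0],
    [[0,0,0],0],
    [[0,0,0],0],
    [[0,0,0],0],
  ],
)

```text
t: 17.55
position: [487.2, -296.0, 29.9]
tcp_rot: [3.14, 0.001, 1.571]
ft_force: [-0.4, 0.6, -1.1]
opening: 33.2
grip_force: 15.0
```

Call:
servo_tool(
  targets=[
    [[0,0,0],0],
    [[0,0,0],0],
    [[0,0,0],0],
    [[0,0,0],0],
    [[0,0,-0.02],0],
    [[0,0,-0.04],0],
    [[0,0,-0.04],0],
    [[0,0,0],0],
  ],
  hand=-0.3,
)

```text
t: 18.55
position: [488.6, -297.1, 135.3]
tcp_rot: [3.134, 0.005, 1.571]
ft_force: [0.4, 0.3, -0.1]
opening: 57.1
grip_force: 0.0
```

Call:
servo_tool(
  targets=[
    [[0.04,-0.014,0],0],
    [[0.04,-0.014,0],0],
    [[0.04,-0.014,0],0],
    [[0.036,-0.013,0],0],
    [[0,0,0],0],
    [[0,0,0],0],
    [[0,0,0],0],
    [[0,0,0],0],
  ],
)

```text
t: 19.55
position: [431.7, -140.4, 128.7]
tcp_rot: [-3.141, -0.0, 1.57]
ft_force: [-0.1, 0.6, 0.9]
opening: 57.2
grip_force: 0.0
```

Call:
servo_tool(
  targets=[
    [[0.001,0,0.03],0],
    [[0,0,0.04],0],
    [[0,0,0.025],0],
    [[0,0,0.01],0],
    [[0,0,0],0],
    [[0,0,0],0],
  ],
)

```text
t: 20.3
position: [432.5, -139.2, 25.4]
tcp_rot: [3.14, 0.001, 1.571]
ft_force: [0.5, 1.1, -0.1]
opening: 57.3
grip_force: 0.0
```

Call:
servo_tool(
  targets=[
    [[0,0,0],0],
    [[0,0,0],0],
    [[0,0,0],0],
    [[0,0,0],0],
    [[0,0,0],0],
  ],
  hand=1,
)

```text
t: 20.92
position: [431.9, -138.8, 24.3]
tcp_rot: [3.141, 0.0, 1.571]
ft_force: [-0.8, 0.2, 3.3]
opening: 33.4
grip_force: 15.0
```

Call:
servo_tool(
  targets=[
    [[0,0,-0.03],0],
    [[0,0,-0.05],0],
    [[0,0,-0.02],0],
    [[0,0,0],0],
  ],
)

```text
t: 21.42
position: [432.3, -139.0, 124.7]
tcp_rot: [3.139, 0.001, 1.571]
ft_force: [-0.3, -0.0, -2.0]
opening: 33.4
grip_force: 15.0
```

Call:
servo_tool(
  targets=[
    [[0.05,0.004,0],0],
    [[0.055,0.004,0],0],
    [[0.055,0.004,0],0],
    [[0.055,0.004,0],0],
    [[0.055,0.004,0],0],
    [[0.055,0.004,0],0],
    [[0.055,0.004,0],0],
    [[0.037,0.004,0],0],
  ],
)

```text
t: 22.42
position: [462.2, 280.1, 120.5]
tcp_rot: [-3.138, 0.002, 1.573]
ft_force: [0.8, -0.4, -1.0]
opening: 33.1
grip_force: 15.0
```

Call:
servo_tool(
  targets=[
    [[0,0,0],0],
    [[0,0,0],0],
    [[0,0,0],0],
  ],
)

```text
t: 22.8
position: [463.5, 277.0, 123.2]
tcp_rot: [-3.141, 0.001, 1.569]
ft_force: [0.5, -1.3, -0.4]
opening: 33.3
grip_force: 15.0
```

Call:
servo_tool(
  targets=[
    [[0,0,0.03],0],
    [[0,0,0.04],0],
    [[0,0,0.018],0],
    [[0,0,0.007],0],
    [[0,0,0],0],
    [[0,0,0],0],
    [[0,0,0],0],
  ],
)

```text
t: 23.68
position: [464.1, 278.6, 29.9]
tcp_rot: [3.14, -0.001, 1.571]
ft_force: [0.6, -0.1, -0.7]
opening: 33.6
grip_force: 15.0
```

Call:
servo_tool(
  targets=[
    [[0,0,0],0],
    [[0,0,0],0],
    [[0,0,0],0],
    [[0,0,0],0],
    [[0,0,-0.02],0],
    [[0,0,-0.04],0],
    [[0,0,-0.04],0],
    [[0,0,0],0],
  ],
  hand=-0.3,
)

```text
t: 24.68
position: [465.6, 279.4, 135.1]
tcp_rot: [3.133, -0.004, 1.571]
ft_force: [0.0, 0.1, -0.4]
opening: 56.9
grip_force: 0.0
```

Call:
servo_tool(
  targets=[
    [[-0.055,-0.004,0],0],
    [[-0.055,-0.004,0],0],
    [[-0.055,-0.004,0],0],
    [[-0.055,-0.004,0],0],
    [[-0.055,-0.005,0],0],
    [[-0.04,-0.005,0],0],
    [[-0.024,0,0],0],
    [[0,0,0],0],
  ],
)

```text
t: 25.68
position: [437.2, -61.9, 128.7]
tcp_rot: [-3.141, -0.0, 1.568]
ft_force: [0.8, 0.8, -0.4]
opening: 57.3
grip_force: 0.0
```

Call:
servo_tool(
  targets=[
    [[0,0,0],0],
    [[0,0,0],0],
  ],
)

```text
t: 25.92
position: [437.7, -59.8, 128.9]
tcp_rot: [-3.141, -0.0, 1.572]
ft_force: [0.9, 0.1, 0.1]
opening: 57.4
grip_force: 0.0
```

Call:
servo_tool(
  targets=[
    [[-0.001,0,0.03],0],
    [[0,0,0.04],0],
    [[0,0,0.025],0],
    [[0,0,0.01],0],
    [[0,0,0],0],
    [[0,0,0],0],
  ],
)

```text
t: 26.68
position: [438.5, -61.7, 25.4]
tcp_rot: [3.139, 0.0, 1.571]
ft_force: [0.8, -0.3, -0.2]
opening: 56.9
grip_force: 0.0
```

Call:
servo_tool(
  targets=[
    [[0,0,0],0],
    [[0,0,0],0],
    [[0,0,0],0],
    [[0,0,0],0],
    [[0,0,0],0],
  ],
  hand=1,
)

```text
t: 27.3
position: [438.0, -61.8, 24.5]
tcp_rot: [3.14, 0.0, 1.571]
ft_force: [-0.2, 0.2, 3.7]
opening: 33.6
grip_force: 15.0
```

Call:
servo_tool(
  targets=[
    [[0,0,-0.03],0],
    [[0,0,-0.05],0],
    [[0,0,-0.02],0],
    [[0,0,0],0],
  ],
)

```text
t: 27.8
position: [438.3, -61.9, 124.7]
tcp_rot: [3.14, 0.001, 1.571]
ft_force: [-0.3, 0.0, -1.1]
opening: 33.7
grip_force: 15.0
```

Call:
servo_tool(
  targets=[
    [[0.003,0.05,0],0],
    [[0.003,0.05,0],0],
    [[0.003,0.05,0],0],
    [[0.003,0.05,0],0],
    [[0,0.042,0],0],
    [[0,0,0],0],
    [[0,0,0],0],
    [[0,0,0],0],
  ],
)

```text
t: 28.8
position: [678.6, -49.7, 124.1]
tcp_rot: [-3.141, 0.0, 1.571]
ft_force: [-0.1, 0.0, -0.6]
opening: 33.9
grip_force: 15.0
```

```bash
python3 - <<'E'
from h import *
o=bot.get_obs();print(o["t"],o["position"],o["tcp_rot"],o["opening"])
im=bot.get_image("side");cv2.imwrite("pics/s1.png",im[:,:,::-1]);print(delta((680,-48),28.5,np.pi/2))
E
```

```text
28.8 [678.64789508 -49.728673   124.12692954] [-3.14149013e+00  4.59122747e-05  1.57079996e+00] 33.88696463998818
(array([ 1.7,  1.2, 96.2]), np.float64(-0.0010901730610380813))
```

View pics/s1.png

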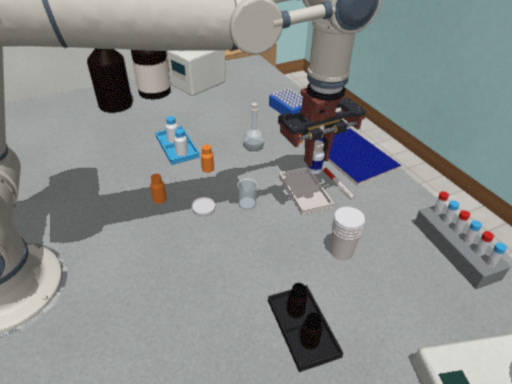

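The side view shows the blue bottles standing at (172,128) and (181,145) and the dark ones at (297,300) and (311,330), one to a bay. The white bottle is held above its tray at (317,160).

Call:
servo_tool(
  targets=[
    [[0.002,0.001,0.03],0],
    [[0,0,0.04],0],
    [[0,0,0.018],0],
    [[0,0,0.008],0],
    [[0,0,0],0],
    [[0,0,0],0],
    [[0,0,0],0],
    [[0,0,0],0],
  ],
)

```text
t: 29.85
position: [680.9, -47.7, 28.4]
tcp_rot: [3.141, 0.0, 1.571]
ft_force: [0.1, -0.4, 0.6]
opening: 33.1
grip_force: 15.0
```

Call:
servo_tool(
  targets=[
    [[0,0,0],0],
    [[0,0,0],0],
    [[0,0,0],0],
    [[0,0,0],0],
    [[0,0,-0.02],0],
    [[0,0,-0.04],0],
    [[0,0,-0.06],0],
    [[0,0,-0.06],0],
  ],
  hand=-0.3,
)

```text
t: 30.85
position: [680.3, -47.6, 211.4]
tcp_rot: [3.14, 0.0, 1.571]
ft_force: [-0.1, -0.2, -0.3]
opening: 56.9
grip_force: 0.0
```

Call:
servo_tool(
  targets=[
    [[0,-0.05,0],0],
    [[0,-0.06,0],0],
    [[0,-0.06,0],0],
    [[0,-0.06,0],0],
    [[0,-0.04,0],0],
    [[0,0,0],0],
    [[0,0,0],0],
    [[0,0,0],0],
  ],
)

```text
t: 31.85
position: [411.5, -47.7, 208.1]
tcp_rot: [-3.141, -0.0, 1.571]
ft_force: [0.1, -1.3, 0.3]
opening: 57.1
grip_force: 0.0
```

```bash
python3 - <<'E'
from h import *
o=bot.get_obs();print(o["t"],o["position"])
a=bot.get_image("top");b=bot.get_image("side");cv2.imwrite("pics/f.png",np.vstack([a[60:300],b[80:384]])[:,:,::-1])
E
```

```text
31.85 [411.4522228  -47.72130191 208.07434915]
```

View pics/f.png

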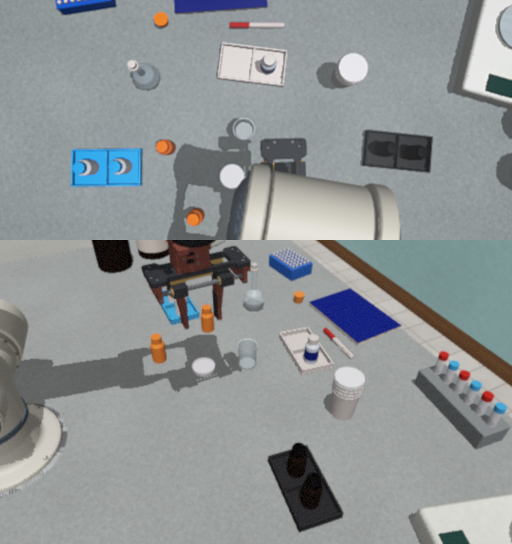

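The final views show all five bottles upright, each in its own bay: blue at top-view (82,167) and (120,166), dark at (381,147) and (411,150), and white at (268,63). The beaker and flask haven't moved.

```bash
python3 -c "
from rig import bot
print(bot.hand_in())"
```

```text
the job is handed in; nothing more can be done
None
```

All five bottles stand upright, each in its own bay of the right tray; the beaker and flask were left where they stood, and the job was handed in at about 32 s (no verdict was returned).

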